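# Load two filter discs into a slotted drying cassette

## Task

Load the two filter discs into the white cassette by their grip plates: first slide the blue-handled disc into the lower slot (blue marks), then the orange-handled one into the middle slot (orange marks). Push each fully home, lying level on its ledges with its handle pointing straight out of the front, and let go. Do not drop a disc on the worktop, shift the cassette, or disturb the timer, the tube and the dropper bottle.

Things in the scene. Friction and masses are not known exactly. Their poses are not given: they have to be found in the camera images.
- blue_centre (a point): centre (mid-thickness) of the blue-handled filter disc: level aluminium disc 90 mm across, 5 mm thick, white filter on top, about 45 g, lying on a fixed round black stand 25 mm high. A flat neck 16 mm wide, 5 mm thick leads from its rim to an upright blue grip plate. Own x runs from the grip plate to this centre, z up.
- blue_handle (a point): centre of the blue upright grip plate of that disc: 24 mm long (own x), 12 mm wide (own y, the width to pinch), 26 mm high. It lies 75 mm from the disc's centre along own -x and 10.5 mm above the disc's mid-plane (undersides flush). At the start 38 mm above the worktop with free air under it, pointing towards the robot and somewhat to its right.
- orange_centre (a point): centre (mid-thickness) of the orange-handled filter disc: level aluminium disc 90 mm across, 5 mm thick, white filter on top, about 45 g, lying on a fixed round black stand 25 mm high. A flat neck 16 mm wide, 5 mm thick leads from its rim to an upright orange grip plate. Own x runs from the grip plate to this centre, z up.
- orange_handle (a point): centre of the orange upright grip plate of that disc: 24 mm long (own x), 12 mm wide (own y, the width to pinch), 26 mm high. It lies 75 mm from the disc's centre along own -x and 10.5 mm above the disc's mid-plane (undersides flush). At the start 38 mm above the worktop with free air under it, pointing towards the robot and somewhat to its right.
- blue_disc: the whole blue-handled disc; origin at the centre of the disc's underside, axes as at its centre point
- orange_disc: the whole orange-handled disc; origin at the centre of the disc's underside, axes as at its centre point
- lower_slot (a point): lower slot of the white cassette (blue marks at its mouth, blue band outside the clear side walls). Point: seat of a disc's centre (mid-thickness), 2.5 mm above the ledges it rests on. Own x points level into the cassette from its open front, y left, z up. Slot 98 mm wide, 14 mm high from ledge to the rail above; mouth 50 mm before this point, back wall 46.5 mm behind it; ledges 20 mm wide at both sides, open between.
- middle_slot (a point): middle slot of the cassette (orange marks at its mouth, orange band outside), 50 mm above the lower one, same sizes and axes; its point is again where the centre of a seated disc belongs. The top slot, 50 mm higher, is filled with a fixed blank.
- roof_edge (a point): middle of the front edge of the cassette's roof (underside), 130 mm above the lower slot's ledges. It juts out 12 mm beyond the slots' mouths, to 62 mm before the seat points, so an upright gripper over a seated disc's grip plate strikes it: lean the gripper's body 30 to 45 degrees from vertical, away from the open front.
- cassette (a joint): height of the cassette on its two steel columns, m, 0 lowest to 0.03; differs from run to run (lower slot's ledges 55 mm above the worktop at 0). A stiff slide (80 N of friction) that stays put under gentle handling; not to be moved. It moves the slots and roof points with it.
- timer: white lab timer lying flat, 64x62x19 mm, origin under its centre; a bystander
- blue_cap_tube: conical tube with a blue cap lying along the front of the worktop, 119 mm long, 20 mm thick, origin under its centre; a bystander
- red_dropper: small white dropper bottle with a red tip, 26 mm wide, 62 mm tall, standing; origin under its centre; a bystander
Not all that is in view belongs to the job. What is shaped like the orange_disc but purple is not meant.

How it is judged (in metres and radians):
On the way, in this order (a step that is already met when the one before it is completed fails the run):
1. the blue-handled disc is fully home and level in the lower slot and let go (x of blue_centre in the frame of lower_slot between -0.007 and 0.007 m and y of blue_centre in the frame of lower_slot between -0.006 and 0.006 m and z of blue_centre in the frame of lower_slot between -0.004 and 0.004 m and angle between blue_centre's own z axis and vertical below 0.06 rad and angle between the x axis of blue_centre and the x axis of lower_slot, either way round below 0.2 rad and x of blue_handle in the frame of lower_slot below -0.05 m and contact force between the fingers and blue_disc below 0.1 N), for 0.2 s.
2. the orange-handled disc is fully home and level in the middle slot and let go (x of orange_centre in the frame of middle_slot between -0.007 and 0.007 m and y of orange_centre in the frame of middle_slot between -0.006 and 0.006 m and z of orange_centre in the frame of middle_slot between -0.004 and 0.004 m and angle between orange_centre's own z axis and vertical below 0.06 rad and angle between the x axis of orange_centre and the x axis of middle_slot, either way round below 0.2 rad and x of orange_handle in the frame of middle_slot below -0.05 m and contact force between the fingers and orange_disc below 0.1 N), for 0.2 s.
At the end, for the whole second after the job is handed in: Blue-handled disc in the lower slot and orange-handled disc in the middle slot, each with its centre within 7 mm (in and out), 6 mm (sideways) and 4 mm (height) of the slot's seat, level within 0.06 rad, handle outside the front and within 0.2 rad of straight out, at rest (x of blue_centre in the frame of lower_slot between -0.007 and 0.007 m and y of blue_centre in the frame of lower_slot between -0.006 and 0.006 m and z of blue_centre in the frame of lower_slot between -0.004 and 0.004 m and angle between each of blue_centre, orange_centre's own z axis and vertical below 0.06 rad and angle between the x axis of blue_centre and the x axis of lower_slot, either way round below 0.2 rad and x of blue_handle in the frame of lower_slot below -0.05 m and x of orange_centre in the frame of middle_slot between -0.007 and 0.007 m and y of orange_centre in the frame of middle_slot between -0.006 and 0.006 m and z of orange_centre in the frame of middle_slot between -0.004 and 0.004 m and angle between the x axis of orange_centre and the x axis of middle_slot, either way round below 0.2 rad and x of orange_handle in the frame of middle_slot below -0.05 m and linear speed of each of blue_disc, orange_disc below 0.02 m/s); the robot touches nothing.
It fails at once if a disc has fallen to the worktop (height (world z) of any of blue_centre, orange_centre below 0.018 m).
It fails at once if the cassette has been shifted by more than 6 mm (distance of lower_slot from where it was at the start of the episode above 0.006 m).
It fails at once if a bystander has been moved by more than 20 mm (distance of any of timer, blue_cap_tube, red_dropper from where it was at the start of the episode above 0.02 m).
It also fails if it takes over 61 s, if anything falls off the work surface, if the arm or the gripper's body presses on something with over 40 N, if the wrist force passes 120 N, or if a joint passes its speed limit or range.

## Robot

A 6-joint arm with a two-finger parallel gripper is mounted at the origin on a cart in front of the work surface, level with it; the furniture and walls round the work are solid. World frame = base frame: x ahead of the robot, y to its left, z up, the work surface at z = 0. Lengths are in mm, angles in rad, forces in N, time in s.
With the tool pointing down it reaches from about 400 to 925 mm from the base axis. Payload 12.5 kg.
Tool frame: the origin (TCP) lies midway between the tips of the shut fingers; the grasp point (between the pads) lies 19 mm behind it (env.pinch_z is the distance from the TCP to the grasp point, in mm); z points along the fingers, y is the line along which they close (so a half turn about z gives the same grasp; the last joint's range is limited). The gripper opens to 95 mm and grips with 3 to 60 N. Pads are 20 mm wide; open, the fingers measure 119 mm over their backs; the gripper's body (75 mm by 180 mm) begins 59 mm behind the grasp point.
Start: joints at [-1.251, 0.491, 1.559, -0, 1.092, -0.106], TCP at [258.18, -569.201, 214.661] pointing down, gripper open.
Joint ranges: [-3.1, 3.1], [-0.84, 2.19], [0.05, 2.79], [-1.13, 4.28], [0.06, 2.93], [-2.69, 2.69]. Speed limits (rad/s): [2.22, 2.22, 2.79, 3.14, 3.14, 3.14].

## Interface

Orientations are given as [roll, pitch, yaw] about the fixed x, y, z axes, in that order (R = Rz(yaw) Ry(pitch) Rx(roll)).
In Python, from cell import readout, eyes, job_done, env gives the robot as it stands.
- The arm moves only by the shell command python3 -m jog 'ROWS'. ROWS is a JSON object of lists of equal length, an entry for each row: "dp": the shift along the tool's x, y, z in mm, a list of three; "twist": the turn about the tool's z in degrees; "claw": the closure, from -1 (fully open) to 1 (shut). A call has 1 to 8 rows; each row is the pose to reach, as a shift and turn from the pose commanded when the call began, along the tool's axes at that moment; what a row does not reach only later rows make up. A row lasts 1/12 s, in which the tool goes at most 41.7 mm and 7.16 degrees, less where a joint would pass 70% of its speed; a pose out of reach is approached as far as the arm can. A call with a gripper value outside its range is refused whole. The fingers move at their own pace and stop on an object; the grip force is fixed at half the most. Time passes only in rows, so rows that repeat a pose let the fingers close. It gives the time, the measured TCP pose, the force and the opening at its end, in the units of the state.
- readout.state(): the state, without advancing time (a new reading comes with each control period).
- eyes.read_camera(name): name is "scene" or "top" or "wrist"; returns the picture (480x640x3 uint8, red, green, blue); there is no depth.
- eyes.camera_model(name): a dict with "intrinsics" (3x3 intrinsics, pixels), "R" (3x3) and "t" (3): a world point X has camera coordinates R X + t. Camera axes: x right, y down, z forward; pixel columns grow to the right and rows downward; lengths in mm; the calibration is good to about 2 mm. A picture is of the moment at which its call begins: read the wrist's pose just before it. camera_model takes no time and is no camera call; for the wrist camera it gives the pose at the moment of the call.
- job_done(): hands the job in, once; it reports no verdict.
The state is a dict: "t": time; "joints": joint angles; "qvel": joint speeds; "tau": joint torques, N m; "eef_pos": TCP position; "tcp_rot": TCP orientation; "ft_force": force on the tool from outside, world axes, zero at the start; "moment": the same for the moment, N m; "opening": opening from 0.0 (shut) to 1.0 (fully open).
Only numpy, scipy, OpenCV 4.12 (cv2) and the standard library are available. Lean on these libraries where they do the work, as an engineer would, in place of code of your own. Each camera call takes 0.05 s, during which the arm holds its last target. There are 200 camera calls.

## Working session

There is one attempt and no reset: what is moved stays moved. The work goes in short steps, Python scripts to look and compute and a shell command to move; the robot and the scene stay as the last step left them, time stands still between calls to the robot, and variables do not carry over. Pictures are saved under pics/ and viewed, on a budget of 10 in all, crops included, one or two more only if the job needs it, and the job is handed in when it is done.

```bash
mkdir -p pics; ls; python3 - <<'E'
from cell import readout, eyes, env
import cv2,numpy as np
print(readout.state())
for n in ("scene","top"):
    im=eyes.read_camera(n); cv2.imwrite(f"pics/{n}0.png",im[:,:,::-1]); m=eyes.camera_model(n); print(n,m)
E
```

```text
pics
{'t': 0.0, 'joints': array([-1.25058405e+00,  4.91561016e-01,  1.55945044e+00, -2.13941567e-05,
        1.09171421e+00, -1.05599769e-01]), 'qvel': array([-8.12903607e-04, -3.49968095e-04,  8.02844794e-06,  1.19369869e-03,
        6.31730999e-05, -1.91634114e-03]), 'tau': array([-1.87347227e-04, -6.12643862e+01, -2.58184665e+01,  6.91700843e-02,
        4.83199989e-02, -1.05019483e-04]), 'eef_pos': array([ 258.10009733, -568.94488469,  214.06050919]), 'tcp_rot': array([-3.14046395e+00, -1.00554692e-04,  4.25821863e-01]), 'ft_force': array([ 0.32787639,  0.608034  , -0.15647429]), 'moment': array([-0.03402228,  0.01777655,  0.01144618]), 'opening': 1.0045848397804733}
scene {'intrinsics': array([[454.52626943,   0.        , 328.14546156],
       [  0.        , 454.52626943, 245.88997848],
       [  0.        ,   0.        ,   1.        ]]), 'R': array([[-0.84235636, -0.5384653 , -0.02215598],
       [-0.22428622,  0.38765478, -0.8941026 ],
       [ 0.4900321 , -0.74818373, -0.44731381]]), 't': array([ 460.61851801,  241.62311653, 1008.36654209])}
top {'intrinsics': array([[513.50910832,   0.        , 319.10795787],
       [  0.        , 513.50910832, 241.04792514],
       [  0.        ,   0.        ,   1.        ]]), 'R': array([[-0.02676724, -0.99962604,  0.00559383],
       [-0.99748523,  0.02634172, -0.06579763],
       [ 0.06562568, -0.00734098, -0.99781731]]), 't': array([  14.53620533,  535.66532515, 1355.77372566])}
```

View pics/scene0.png

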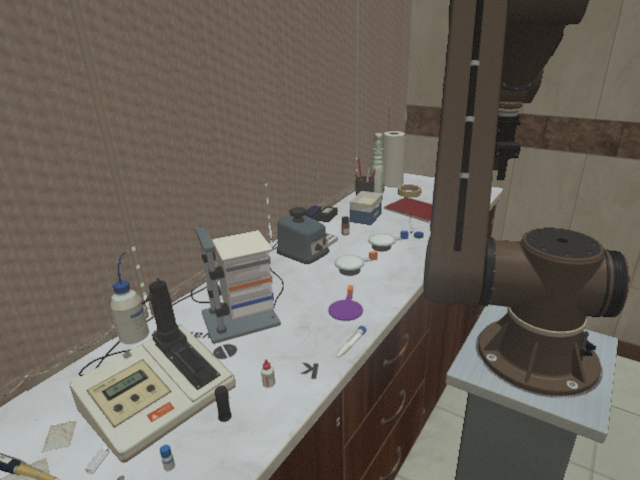

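View pics/top0.png

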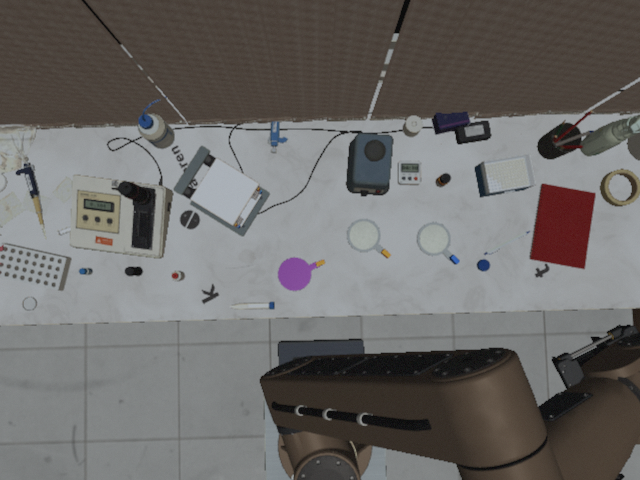

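The scene view shows the blue disc at (382,241) with its handle at (404,235), and the orange disc at (349,263) with its handle at (373,256). The purple decoy is at (346,310), and the cassette is around (245,275). In the top view, blue is at (434,238)/(455,259), orange at (364,236)/(386,254), and the decoy at (294,274) is purple with an orange handle. The target orange disc is the white one at (364,236). Next I'll enlarge these areas and measure the discs.

```bash
cat > h.py <<'E'
import numpy as np, cv2
from cell import readout, eyes, env
from scipy.spatial.transform import Rotation as Ro
def cam(n): m=eyes.camera_model(n); return m["intrinsics"],m["R"],m["t"]
def ray(c,uv):
    K,R,t=c; d=R.T@np.linalg.inv(K)@np.array([*uv,1.]); return -R.T@t, d/np.linalg.norm(d)
def onz(c,uv,z): o,d=ray(c,uv); return o+d*(z-o[2])/d[2]
def proj(c,X): K,R,t=c; p=K@(R@np.asarray(X,float)+t); return p[:2]/p[2]
def tri(c1,u1,c2,u2):
    o1,d1=ray(c1,u1);o2,d2=ray(c2,u2)
    s=np.linalg.lstsq(np.c_[d1,-d2],o2-o1,rcond=None)[0]; a=o1+s[0]*d1;b=o2+s[1]*d2
    return (a+b)/2,np.linalg.norm(a-b)
E
python3 - <<'E'
from h import *
T=cv2.imread("pics/top0.png");S=cv2.imread("pics/scene0.png")
def up(im,x0,y0,x1,y1,k): return cv2.resize(im[y0:y1,x0:x1],None,fx=k,fy=k,interpolation=cv2.INTER_CUBIC)
a=up(T,165,135,285,245,3.3); b=up(S,190,220,290,345,3.3); c=up(T,270,205,470,295,2)
H=np.zeros((600,740,3),np.uint8); H[:a.shape[0],:a.shape[1]]=a; H[:b.shape[0],400:400+b.shape[1]]=b; H[415:595,:400]=c
cv2.imwrite("pics/crop1.png",H)
c=cam("top")
hsv=cv2.cvtColor(T,cv2.COLOR_BGR2HSV)
for n,lo,hi,box in (("blue",(100,120,60),(125,255,255),(440,245,470,270)),("orange",(8,120,100),(25,255,255),(375,240,400,265))):
    x0,y0,x1,y1=box; m=cv2.inRange(hsv[y0:y1,x0:x1],lo,hi); M=cv2.moments(m,True); u=(M['m10']/M['m00']+x0,M['m01']/M['m00']+y0)
    print(n,M['m00'],u,onz(c,u,51))
g=cv2.cvtColor(T,cv2.COLOR_BGR2GRAY)
for n,u0 in (("blue",(434,238)),("orange",(364,236))):
    x,y=u0; w=hsv[y-25:y+25,x-25:x+25]
    m=cv2.inRange(w,(0,0,0),(180,255,255)); 
    cc=cv2.HoughCircles(cv2.medianBlur(up(g,x-30,y-30,x+30,y+30,4),5),cv2.HOUGH_GRADIENT,1,200,param1=80,param2=15,minRadius=50,maxRadius=85)
    print(n,cc); u=cc[0,0,:2]/4+[x-30,y-30]; p=onz(c,u,30); print(u,p, "r mm",cc[0,0,2]/4*1300/513)
E
```

```text
blue 45.0 (454.0, 259.0) [ 477.49330628 -349.77250667   51.        ]
orange 38.0 (385.2631578947368, 253.10526315789474) [ 497.62024362 -171.03918332   51.        ]
blue NoneTraceback (most recent call last):
  File "<stdin>", line 17, in <module>
TypeError: 'NoneType' object is not subscriptable
```

View pics/crop1.png

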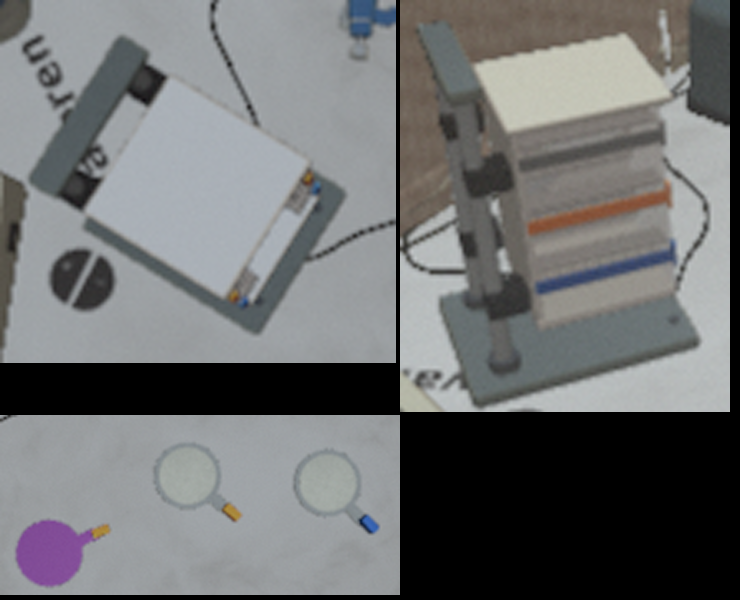

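The crops confirm the targets: white discs with an orange handle at crop (231,512) and a blue handle at (369,524), while the purple decoy is separate on the left. The roof front edge runs from (310,163) to (222,297), so the mouth faces lower right in the top view. Next I'll triangulate the roof corners.

```bash
python3 - <<'E'
from h import *
ct,cs=cam("top"),cam("scene")
T=cv2.imread("pics/top0.png");S=cv2.imread("pics/scene0.png")
# disc masks: blob contrast in top
for n,u,h in (("blue",(433.5,239),(454.3,259.2)),("orange",(363.5,235.5),(385.4,253.3))):
    a=onz(ct,u,30);b=onz(ct,h,51);d=(a-b)[:2];print(n,a.round(1),b.round(1),np.hypot(*d).round(1),"yaw",np.degrees(np.arctan2(d[1],d[0])).round(1))
t2=lambda p:(165+p[0]/3.3,135+p[1]/3.3); s2=lambda p:(190+(p[0]-400)/3.3,220+p[1]/3.3)
tc={"FL":(310,163),"FR":(222,297),"BL":(170,77),"BR":(87,212)}
sc=[(475,63),(628,37),(668,97),(513,133)]
from itertools import product
for k,p in tc.items():
    for q in sc:
        X,e=tri(ct,t2(p),cs,s2(q))
        if e<15: print(k,q,X.round(1),e.round(1))
print("cam scene",ray(cs,(0,0))[0]); 
E
python3 - <<'E'
from h import *
print(cam("wrist"), readout.state()["eef_pos"])
E
```

```text
blue [ 532.5 -303.3   30. ] [ 477.  -350.5   51. ] 72.9 yaw 40.4
orange [ 546.7 -117.8   30. ] [ 497.1 -171.4   51. ] 73.0 yaw 47.2
FL (628, 37) [658.7 137.6 205.8] 0.7
FR (668, 97) [566.6 201.6 206.4] 1.7
BL (475, 63) [721.6 234.4 209.2] 1.0
BR (513, 133) [627.4 294.2 205. ] 2.6
cam scene [-51.93430214 908.80417336 677.29759746]
(array([[346.98085801,   0.        , 318.40683641],
       [  0.        , 346.98085801, 244.46324819],
       [  0.        ,   0.        ,   1.        ]]), array([[ 4.12149845e-01, -9.11116053e-01,  2.06407695e-04],
       [-8.83516728e-01, -3.99609736e-01,  2.44356809e-01],
       [-2.22554929e-01, -1.00893985e-01, -9.69685365e-01]]), array([-625.5730729 ,  -28.90888649,  388.66553132])) [ 258.09691685 -568.99187592  214.14107383]
```

Roof-corner rays meet within 3 mm, giving a roof top near z = 206 mm and a cassette yaw of about 56°. The disc lengths measure 73 mm against the expected 75 mm.

The jog moves can't tilt the tool, so an upright gripper will have to insert each disc part-way, release it, and push it home with closed fingers. First I'll approach blue for a close look.

```bash
python3 -m jog '{"dp":[[30,-11,7],[70,-26,16],[110,-41,25],[150,-56,34],[190,-71,43],[230,-87,52],[260,-98,59],[281,-106,64]],"twist":[-2,-4,-6,-8,-10,-12,-14,-16],"claw":[-1,-1,-1,-1,-1,-1,-1,-1]}' && python3 -m jog '{"dp":[[0,0,0],[0,0,0],[0,0,0]],"twist":[0,0,0],"claw":[-1,-1,-1]}'; cat > look.py <<'E'
from h import *
import sys
def wrist(name):
    s=readout.state(); c=cam("wrist"); im=eyes.read_camera("wrist")[:,:,::-1].copy(); cv2.imwrite(f"pics/{name}.png",im)
    print("tcp",s["eef_pos"].round(1),np.degrees(s["tcp_rot"]).round(1),"t",round(s["t"],2),"F",s["ft_force"].round(1),"open",round(s["opening"],3)); np.savez(f"pics/{name}.npz",K=c[0],R=c[1],t=c[2]); return c,im
if __name__=="__main__": wrist(sys.argv[1])
E
python3 look.py w1
```

```text
t: 0.77
eef_pos: [472.2, -353.5, 149.6]
tcp_rot: [-3.14, -0.0, 0.708]
ft_force: [0.4, -0.8, 0.8]
opening: 0.998
t: 1.02
eef_pos: [470.1, -356.9, 150.6]
tcp_rot: [-3.142, 0.0, 0.705]
ft_force: [0.5, -0.1, -0.2]
opening: 0.999
tcp [ 470.1 -356.9  150.6] [-180.     0.    40.4] t 1.02 F [ 0.5 -0.1 -0.2] open 0.999
```

View pics/w1.png

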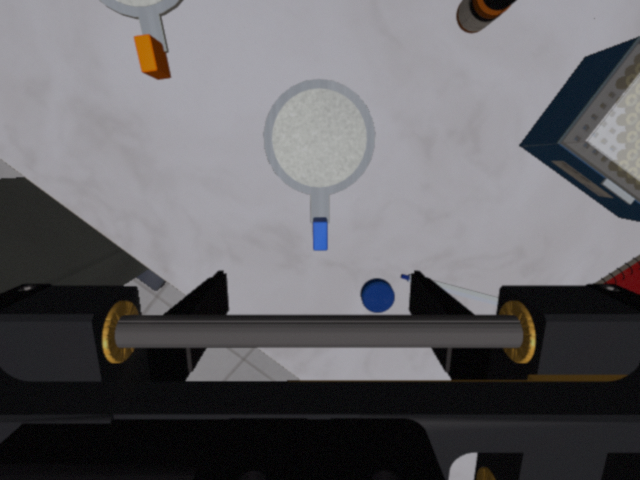

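The blue disc is centred at (319,137) and its grip plate's top is at (320,234), almost straight below it. The orange plate is at (152,57), and the open fingers are at the sides. I'll measure both.

```bash
cat > disc.py <<'E'
from h import *
def load(n):
    z=np.load(f"pics/{n}.npz"); return (z["K"],z["R"],z["t"]),cv2.imread(f"pics/{n}.png")
def plate(c,im,col,box,ztop):
    x0,y0,x1,y1=box; w=cv2.cvtColor(im,cv2.COLOR_BGR2HSV)[y0:y1,x0:x1]
    lo,hi={"blue":((100,120,150),(125,255,255)),"orange":((5,150,190),(25,255,255))}[col]
    m=cv2.inRange(w,lo,hi); ct=max(cv2.findContours(m,cv2.RETR_EXTERNAL,cv2.CHAIN_APPROX_NONE)[0],key=cv2.contourArea).reshape(-1,2)+[x0,y0]
    P=np.array([onz(c,u,ztop)[:2] for u in ct],np.float32); (cx,cy),wh,a=cv2.minAreaRect(P)
    return np.array([cx,cy]),wh,a,ct
def disc(c,im,u0,z):
    # edge of grey ring against bright table by radial search in metric plane, fit circle by lstsq
    g=cv2.cvtColor(im,cv2.COLOR_BGR2GRAY).astype(np.float32); p0=onz(c,u0,z)[:2]; E=[]
    for it in range(3):
        E=[]
        for a in np.radians(np.arange(0,360,3)):
            r=np.arange(38,52,.25); uv=np.array([proj(c,[p0[0]+q*np.cos(a),p0[1]+q*np.sin(a),z]) for q in r],np.float32)
            v=cv2.remap(g,uv[:,:1].copy(),uv[:,1:].copy(),cv2.INTER_LINEAR).ravel(); v=np.convolve(v,np.ones(5)/5,'same'); d=np.gradient(v)[4:-4]
            i=d.argmax()
            if d[i]>2: E.append(p0+r[i+4]*np.array([np.cos(a),np.sin(a)]))
        E=np.array(E); k=np.ones(len(E),bool)
        for _ in range(4):
            s=np.linalg.lstsq(np.c_[2*E[k],np.ones(k.sum())],(E[k]**2).sum(1),rcond=None)[0]; R=np.sqrt(s[2]+s[:2]@s[:2]); e=abs(np.hypot(*(E-s[:2]).T)-R); k=e<max(1,2*np.median(e))
        p0=s[:2]
    return p0,R,k.sum()
E
python3 - <<'E'
from disc import *
c,im=load("w1")
p,R,n=disc(c,im,(319,137),30); print("blue disc",p.round(1),R.round(1),n)
h,wh,a,ct=plate(c,im,"blue",(300,205,340,260),51); print("blue plate",h,wh,a,ct.min(0),ct.max(0)); d=p-h; print(np.hypot(*d),np.degrees(np.arctan2(d[1],d[0])))
h,wh,a,ct=plate(c,im,"orange",(120,25,180,90),51); print("orange plate",h,wh,a,ct.min(0),ct.max(0))
E
```

```text
blue disc [ 531.4 -305.7] 44.9 113
blue plate [ 474.57998657 -354.52377319] (21.277729034423828, 10.374123573303223) 40.629756927490234 [313 223] [326 249]
74.92552774664715 40.67041878662991Traceback (most recent call last):
  File "<stdin>", line 5, in <module>
  File "disc.py", line 7, in plate
    m=cv2.inRange(w,lo,hi); ct=max(cv2.findContours(m,cv2.RETR_EXTERNAL,cv2.CHAIN_APPROX_NONE)[0],key=cv2.contourArea).reshape(-1,2)+[x0,y0]
                               ~~~^^^^^^^^^^^^^^^^^^^^^^^^^^^^^^^^^^^^^^^^^^^^^^^^^^^^^^^^^^^^^^^^^^^^^^^^^^^^^^^^^^^^
ValueError: max() iterable argument is empty
```

```bash
python3 -m jog '{"dp":[[-1,1,30],[-1,1,65],[-1,1,95],[-1,1,115],[-1,1,127],[-1,1,127.5],[-1,1,127.5],[-1,1,127.5]],"twist":[0,0,0,0,0,0,0,0],"claw":[-1,-1,-1,-1,-1,-1,-1,-0.3]}' && python3 -m jog '{"dp":[[0,0,0],[0,0,0],[0,0,0],[0,0,0],[0,0,0],[0,0,0],[0,0,0],[0,0,0]],"twist":[0,0,0,0,0,0,0,0],"claw":[1,1,1,1,1,1,1,1]}'
```

```text
t: 1.73
eef_pos: [470.5, -358.9, 24.5]
tcp_rot: [3.14, -0.0, 0.704]
ft_force: [-0.2, -0.1, -0.6]
opening: 0.971
t: 2.4
eef_pos: [470.2, -358.0, 23.1]
tcp_rot: [-3.142, 0.0, 0.705]
ft_force: [0.3, 0.4, -0.8]
opening: 0.429
```

```bash
python3 -m jog '{"dp":[[0,0,0],[0,0,0],[0,0,0],[0,0,0],[0,0,0],[0,0,0],[0,0,0],[0,0,0]],"twist":[0,0,0,0,0,0,0,0],"claw":[1,1,1,1,1,1,1,1]}' && python3 -m jog '{"dp":[[0,0,-4],[0,0,-14],[0,0,-30],[0,0,-50],[0,0,-75],[0,0,-100],[0,0,-120],[0,0,-125]],"twist":[0,0,0,0,0,0,0,0],"claw":[1,1,1,1,1,1,1,1]}'
```

```text
t: 3.07
eef_pos: [470.2, -358.0, 23.1]
tcp_rot: [3.141, 0.0, 0.705]
ft_force: [0.1, -0.5, 0.3]
opening: 0.127
t: 3.73
eef_pos: [471.1, -358.7, 152.3]
tcp_rot: [3.136, -0.001, 0.705]
ft_force: [0.1, -0.3, 0.7]
opening: 0.124
```

```bash
python3 -m jog '{"dp":[[12,-5,-10],[36,-15,-25],[66,-27,-45],[98,-40,-65],[130,-54,-80],[162,-67,-92],[194,-80,-98],[226,-93,-98]],"twist":[0,-1,-3,-5,-7,-9,-11,-13],"claw":[1,1,1,1,1,1,1,1]}' && python3 -m jog '{"dp":[[30,-16,0],[60,-32,0],[90,-48,0],[118,-62,0],[144,-74,0],[165,-84,0],[165,-84,0],[165,-84,0]],"twist":[-1,-2,-3,-3,-3,-3,-3,-3],"claw":[1,1,1,1,1,1,1,1]}'; python3 look.py w2
```

```text
t: 4.4
eef_pos: [582.8, -138.4, 247.4]
tcp_rot: [3.14, -0.0, 0.934]
ft_force: [0.2, 0.6, -0.0]
opening: 0.124
t: 5.07
eef_pos: [612.5, 43.4, 245.5]
tcp_rot: [-3.14, 0.001, 0.987]
ft_force: [-0.0, -0.6, -0.2]
opening: 0.12
tcp [612.5  43.4 245.5] [-179.9    0.    56.5] t 5.07 F [-0.  -0.6 -0.2] open 0.12
```

View pics/w2.png

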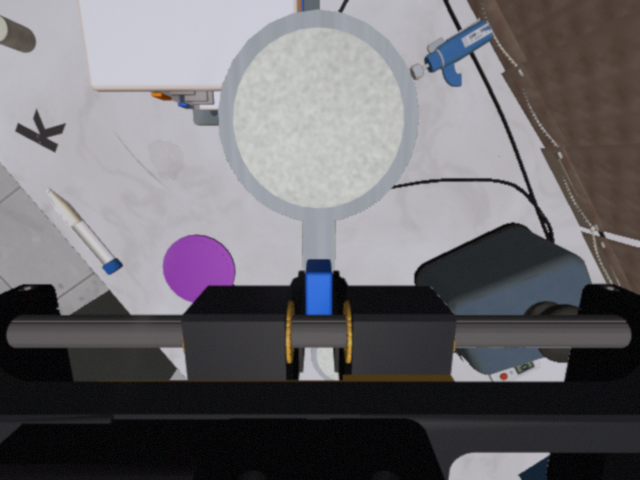

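The held disc is at (318,115). The roof's front edge lies along row 90 with its left corner at (93,90), but the right corner is hidden behind the disc. The edge is parallel to the image rows, so the yaw of about 56.5° is confirmed. I'll shift 65 mm right to uncover the corner.

```bash
python3 -m jog '{"dp":[[0,15,0],[0,40,0],[0,60,0],[0,65,0],[0,65,0],[0,65,0]],"twist":[0,0,0,0,0,0],"claw":[1,1,1,1,1,1]}'; python3 look.py w3; python3 - <<'E'
import cv2
im=cv2.imread("pics/w3.png"); cv2.imwrite("pics/w3c.png",cv2.resize(im[0:200,0:270],None,fx=2.9,fy=2.9,interpolation=cv2.INTER_CUBIC))
E
```

```text
t: 5.62
eef_pos: [666.4, 5.4, 245.7]
tcp_rot: [-3.141, 0.001, 0.983]
ft_force: [-0.2, 0.3, -0.3]
opening: 0.124
tcp [666.4   5.4 245.7] [-179.9    0.    56.3] t 5.62 F [-0.2  0.3 -0.3] open 0.124
```

View pics/w3c.png

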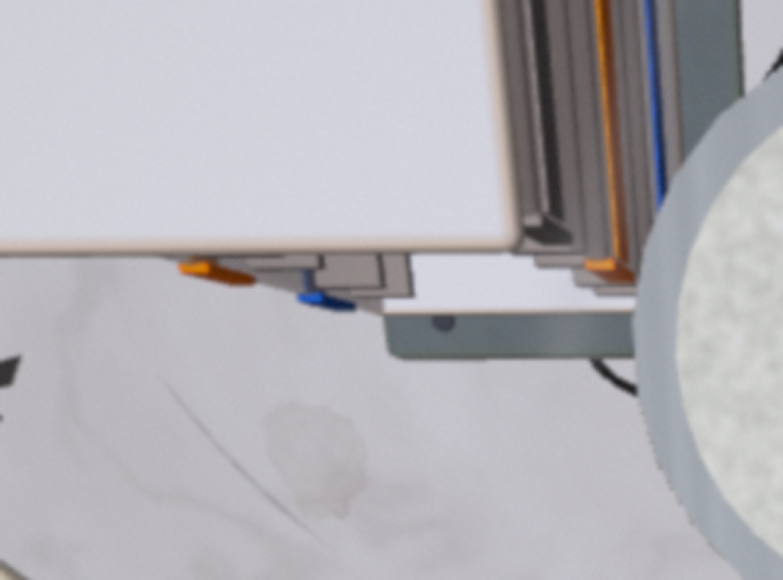

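The right roof corner is at crop (521,246), which is px (179.7,84.8). The orange marks show at crop (215,272) and (610,270), and the left blue mark at (327,300). Next I'll triangulate the corners over three views.

```bash
python3 - <<'E'
from disc import *
from scipy.optimize import least_squares
ct,cs=cam("top"),cam("scene"); c2,_=load("w2"); c3,_=load("w3")
t2=lambda p:(165+p[0]/3.3,135+p[1]/3.3); s2=lambda p:(190+(p[0]-400)/3.3,220+p[1]/3.3)
def mv(obs,sig):
    f=lambda X: np.concatenate([(proj(c,X)-np.array(u))/s for (c,u),s in zip(obs,sig)])
    r=least_squares(f,[610,170,200]); return r.x,f(r.x)
L,e1=mv([(c2,(92,89)),(ct,t2((222,297))),(cs,s2((668,97)))],[1,.5,.5]); 
R,e2=mv([(c3,(179.7,84.8)),(ct,t2((310,163))),(cs,s2((628,37)))],[1,.5,.5])
for n,X,e in (("L",L,e1),("R",R,e2)): print(n,X.round(1),e.round(1))
print("mid",((L+R)/2).round(1),"w",np.linalg.norm(R-L).round(1)); d=L-R; print("yaw",np.degrees(np.arctan2(-d[0],d[1])).round(1))
for z in (202,206,210):
    l=onz(c2,(92,89),z);r=onz(c3,(179.7,84.8),z);d=l-r;l3=onz(c3,(20,85.5),z)-r
    print(z,l.round(1),r.round(1),((l+r)/2).round(1),np.hypot(*d[:2]).round(1),np.degrees(np.arctan2(-d[0],d[1])).round(1),"row yaw",np.degrees(np.arctan2(-l3[0],l3[1])).round(1))
E
```

```text
L [564.7 199.8 206.6] [ 0.5 -2.1  1.1  1.   3.  -0.3]
R [659.6 136.8 204.6] [-0.4 -0.1  1.  -0.4 -0.3  0.4]
mid [612.2 168.3 205.6] w 114.0
yaw 56.4
202 [561.8 201.3 202. ] [659.2 137.5 202. ] [610.5 169.4 202. ] 116.4 56.8 row yaw 56.5
206 [563.5 199.4 206. ] [660.  136.1 206. ] [611.8 167.7 206. ] 115.5 56.7 row yaw 56.5
210 [565.1 197.5 210. ] [660.9 134.6 210. ] [613.  166.1 210. ] 114.5 56.7 row yaw 56.5
```

```bash
python3 -m jog '{"dp":[[-10,-15,0],[-29,-50,0],[-29,-85,0],[-29,-115,5],[-29,-135,25],[-29,-135,60],[-29,-135,98],[-29,-135,130]],"twist":[-0.2,-0.2,-0.2,-0.2,-0.2,-0.2,-0.2,-0.2],"claw":[1,1,1,1,1,1,1,1]}' && python3 -m jog '{"dp":[[0,0,22],[0,0,36],[0,0,41],[0,0,41],[0,0,41]],"twist":[0,0,0,0,0],"claw":[1,1,1,1,1]}'; python3 look.py w4; python3 - <<'E'
import sys; sys.path.insert(0,".")
from h import *
s=readout.state(); p=s["eef_pos"];y=np.radians(56.5);u=np.array([np.cos(y),np.sin(y)]);v=np.array([-u[1],u[0]]);d=p[:2]-[646.1,219.5]; print("slot x,y of tcp",d@u,d@v,p[2])
c,im=cam("scene"),eyes.read_camera("scene")[:,:,::-1]; a=cv2.resize(im[210:345,185:345],None,fx=3.2,fy=3.2,interpolation=cv2.INTER_CUBIC); cv2.imwrite("pics/s4.png",a)
E
```

```text
t: 6.33
eef_pos: [537.3, 57.1, 115.4]
tcp_rot: [3.141, -0.001, 0.989]
ft_force: [0.8, -0.6, -1.2]
opening: 0.123
t: 6.75
eef_pos: [538.7, 56.6, 76.0]
tcp_rot: [3.141, -0.0, 0.988]
ft_force: [0.2, 0.4, 0.5]
opening: 0.126
tcp [538.7  56.6  76. ] [180.   -0.   56.6] t 6.75 F [0.2 0.4 0.5] open 0.126
slot x,y of tcp -195.01421605189108 -0.5820203615684577 76.308335016238
```

View pics/s4.png

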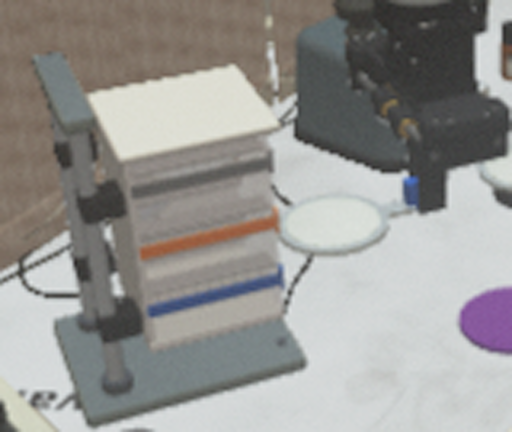

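The disc is level in front of the cassette, rim at crop (278,225). The blue band ends at crop (282,278), orange at (278,221) and grey at (272,161). I'll work out the heights of these band ends.

```bash
python3 - <<'E'
from h import *
c=cam("scene");y=np.radians(56.5);u=np.array([np.cos(y),np.sin(y)]);v=np.array([-u[1],u[0]]);S=np.array([646.1,219.5])
o=lambda p:(185+p[0]/3.2,210+p[1]/3.2)
for n,q in (("blue",[(282,268),(282,288)]),("orange",[(278,210),(278,231)]),("grey",[(272,152),(272,170)]),("rooftop",[(277,127)])):
    for p in q:
        O,d=ray(c,o(p)); 
        for off in (52,58):   # intersect side plane y_s=off
            k=(off-(O[:2]-S)@v)/(d[:2]@v); X=O+k*d; print(n,p,off,"x_s",((X[:2]-S)@u).round(1),"z",X[2].round(1))
E
```

```text
blue (282, 268) 52 x_s -54.3 z 85.1
blue (282, 268) 58 x_s -52.6 z 89.0
blue (282, 288) 52 x_s -52.9 z 67.5
blue (282, 288) 58 x_s -51.3 z 71.6
orange (278, 210) 52 x_s -55.2 z 135.6
orange (278, 210) 58 x_s -53.6 z 139.1
orange (278, 231) 52 x_s -53.7 z 117.8
orange (278, 231) 58 x_s -52.1 z 121.5
grey (272, 152) 52 x_s -54.6 z 184.3
grey (272, 152) 58 x_s -53.0 z 187.6
grey (272, 170) 52 x_s -53.4 z 169.8
grey (272, 170) 58 x_s -51.8 z 173.1
rooftop (277, 127) 52 x_s -59.9 z 203.5
rooftop (277, 127) 58 x_s -58.3 z 206.6
```

Band centres are 80/130/180 mm high, exactly 50 mm apart. That puts the lower ledges at about 73 mm, which agrees with the roof height (206 − 130 − about 3). The disc's underside is at about 78 mm, mid-slot, so I'll insert slowly.

```bash
python3 -m jog '{"dp":[[6,-0.6,1],[16,-0.6,1],[26,-0.6,1],[36,-0.6,1],[46,-0.6,1],[54,-0.6,1],[60,-0.6,1],[60,-0.6,1]],"twist":[0,0,0,0,0,0,0,0],"claw":[1,1,1,1,1,1,1,1]}'; python3 -m jog '{"dp":[[6,0,0],[14,0,0],[22,0,0],[28,0,0],[31,0,0],[31,0,0]],"twist":[0,0,0,0,0,0],"claw":[1,1,1,1,1,1]}'
```

```text
t: 7.52
eef_pos: [571.8, 107.9, 74.0]
tcp_rot: [3.141, -0.0, 0.989]
ft_force: [-1.0, 0.2, -0.6]
opening: 0.125
t: 8.02
eef_pos: [588.5, 133.3, 74.0]
tcp_rot: [3.141, -0.0, 0.988]
ft_force: [-0.5, -0.9, -0.4]
opening: 0.123
```

```bash
python3 -m jog '{"dp":[[0,0,1],[0,0,2],[0,0,2],[0,0,2]],"twist":[0,0,0,0],"claw":[1,1,1,1]}';python3 -m jog '{"dp":[[0,0,1],[0,0,1],[0,0,1]],"twist":[0,0,0],"claw":[1,1,1]}'; python3 -m jog '{"dp":[[0,0,1],[0,0,1],[0,0,1]],"twist":[0,0,0],"claw":[1,1,1]}'
```

```text
t: 8.35
eef_pos: [588.1, 132.5, 72.0]
tcp_rot: [-3.141, 0.0, 0.987]
ft_force: [0.4, -0.5, -0.9]
opening: 0.125
t: 8.6
eef_pos: [588.2, 132.6, 71.1]
tcp_rot: [-3.142, 0.0, 0.988]
ft_force: [0.1, 0.3, -0.3]
opening: 0.125
t: 8.85
eef_pos: [588.2, 132.7, 70.1]
tcp_rot: [3.142, 0.0, 0.988]
ft_force: [-0.2, 0.3, -0.6]
opening: 0.124
```

```bash
for i in 1 2; do :; done; python3 -m jog '{"dp":[[0,0,1],[0,0,1],[0,0,1]],"twist":[0,0,0],"claw":[1,1,1]}'; python3 -m jog '{"dp":[[0,0,1],[0,0,1],[0,0,1]],"twist":[0,0,0],"claw":[1,1,1]}'
```

```text
t: 9.1
eef_pos: [588.3, 132.6, 69.5]
tcp_rot: [3.141, -0.0, 0.988]
ft_force: [-1.6, -1.2, 4.3]
opening: 0.126
t: 9.35
eef_pos: [588.2, 132.5, 68.6]
tcp_rot: [3.141, 0.0, 0.988]
ft_force: [-3.1, -2.0, 6.5]
opening: 0.125
```

Contact came at TCP z of about 69.5, so the lower ledges are near 71.3 mm (which puts the middle ones near 121.3). I'll ease up and let go.

```bash
python3 -m jog '{"dp":[[0,0,-1.2],[0,0,-1.2],[0,0,-1.2],[0,0,-1.2],[0,0,-1.2],[0,0,-1.2],[0,0,-1.2]],"twist":[0,0,0,0,0,0,0],"claw":[1,1,0.5,0.3,0.2,0.2,0.2]}'; python3 -m jog '{"dp":[[-4,0,0],[-12,0,0],[-22,0,0],[-30,0,0],[-36,0,0],[-36,0,0]],"twist":[0,0,0,0,0,0],"claw":[0.2,0.2,0.2,0.2,0.2,0.2]}'; python3 look.py w5
```

```text
t: 9.93
eef_pos: [588.2, 132.7, 69.2]
tcp_rot: [-3.142, 0.0, 0.988]
ft_force: [-0.1, -0.1, -0.4]
opening: 0.386
t: 10.43
eef_pos: [567.7, 101.4, 69.4]
tcp_rot: [-3.141, 0.0, 0.987]
ft_force: [0.2, 0.9, 0.6]
opening: 0.398
tcp [567.7 101.4  69.4] [-180.     0.    56.5] t 10.43 F [0.2 0.9 0.6] open 0.398
```

View pics/w5.png

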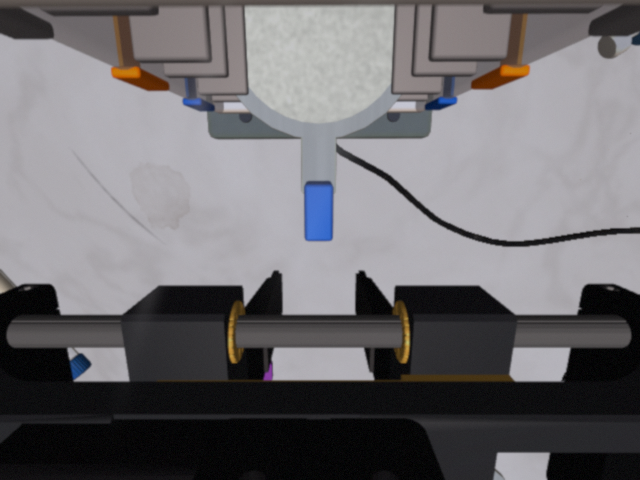

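The disc rests on the lower ledges, centred between the blue marks at (197,103) and (442,103). Its handle is at (318,212), pointing straight out, and the fingers are clear. I'll close them and push.

```bash
python3 -m jog '{"dp":[[0,0,0],[0,0,0],[0,0,0],[0,0,0],[0,0,0],[4,0,0],[10,0,0],[16,0,0]],"twist":[0,0,0,0,0,0,0,0],"claw":[1,1,1,1,1,1,1,1]}'; python3 -m jog '{"dp":[[4,0,0],[8,0,0],[12,0,0],[16,0,0],[18,0,0],[18,0,0]],"twist":[0,0,0,0,0,0],"claw":[1,1,1,1,1,1]}';  python3 -m jog '{"dp":[[2,0,0],[4,0,0],[5,0,0],[5,0,0]],"twist":[0,0,0,0],"claw":[1,1,1,1]}'; python3 look.py w6; python3 - <<'E'
import sys; sys.path.insert(0,".")
from disc import *
c,im=load("w6"); y=np.radians(56.5);u=np.array([np.cos(y),np.sin(y)]);v=np.array([-u[1],u[0]]);S=np.array([646.1,219.5])
s=readout.state()["eef_pos"];print("tcp",(s[:2]-S)@u,(s[:2]-S)@v)
h,wh,a,ct=plate(c,im,"blue",(290,100,350,290),71.3+26); print("plate",(h-S)@u,(h-S)@v,wh,a,ct.min(0),ct.max(0))
E
```

```text
t: 11.15
eef_pos: [577.7, 116.5, 69.4]
tcp_rot: [3.141, -0.0, 0.988]
ft_force: [0.3, 0.1, 0.2]
opening: 0.006
t: 11.65
eef_pos: [587.4, 131.4, 69.3]
tcp_rot: [3.141, -0.0, 0.988]
ft_force: [0.3, 0.2, -0.9]
opening: 0.003
t: 11.98
eef_pos: [590.0, 135.3, 69.3]
tcp_rot: [3.141, -0.0, 0.988]
ft_force: [-0.2, 0.0, 0.2]
opening: 0.005
tcp [590.  135.3  69.3] [180.   -0.   56.6] t 11.98 F [-0.2  0.   0.2] open 0.005
tcp -101.24619819850842 0.30148841405217486Traceback (most recent call last):
  File "<stdin>", line 5, in <module>
  File "disc.py", line 7, in plate
    m=cv2.inRange(w,lo,hi); ct=max(cv2.findContours(m,cv2.RETR_EXTERNAL,cv2.CHAIN_APPROX_NONE)[0],key=cv2.contourArea).reshape(-1,2)+[x0,y0]
                               ~~~^^^^^^^^^^^^^^^^^^^^^^^^^^^^^^^^^^^^^^^^^^^^^^^^^^^^^^^^^^^^^^^^^^^^^^^^^^^^^^^^^^^^
ValueError: max() iterable argument is empty
```

```bash
sed -i 's/(100,120,150)/(100,120,60)/; s/(5,150,190)/(5,150,120)/' disc.py; python3 - <<'E'
from disc import *
y=np.radians(56.5);u=np.array([np.cos(y),np.sin(y)]);v=np.array([-u[1],u[0]]);S=np.array([646.1,219.5])
for n,b in (("w5",(290,150,350,270)),("w6",(280,40,360,300))):
    c,im=load(n); h,wh,a,ct=plate(c,im,"blue",b,71.3+26); print(n,"plate",(h-S)@u,(h-S)@v,wh,a,ct.min(0),ct.max(0),im[150,318],im[200,318],im[260,318])
    for mx in (1,2): print([((onz(c,(318,r),97.3)[:2]-S)@u).round(1) for r in (ct.min(0)[1],ct.max(0)[1])])
    hb=cv2.inRange(cv2.cvtColor(im,cv2.COLOR_BGR2HSV),(100,120,60),(125,255,255)); N,l,st,ce=cv2.connectedComponentsWithStats(hb)
    print([(tuple(st[i]),ce[i].round(1)) for i in range(1,N) if st[i][4]>30])
E
```

```text
w5 plate -97.59539824821944 0.5967846599962677 (23.76587677001953, 11.113024711608887) 55.93060302734375 [305 183] [332 240] [164 156 152] [205 114  69] [181 175 177]
[np.float64(-85.8), np.float64(-109.4)]
[np.float64(-85.8), np.float64(-109.4)]
[((np.int32(426), np.int32(97), np.int32(31), np.int32(13), np.int32(254)), array([440.8, 102.7])), ((np.int32(183), np.int32(99), np.int32(18), np.int32(7), np.int32(105)), array([191.6, 101.7])), ((np.int32(305), np.int32(183), np.int32(28), np.int32(58), np.int32(1552)), array([318.2, 211.6])), ((np.int32(70), np.int32(356), np.int32(19), np.int32(23), np.int32(267)), array([ 77.7, 366.2]))]Traceback (most recent call last):
  File "<stdin>", line 4, in <module>
  File "disc.py", line 7, in plate
    m=cv2.inRange(w,lo,hi); ct=max(cv2.findContours(m,cv2.RETR_EXTERNAL,cv2.CHAIN_APPROX_NONE)[0],key=cv2.contourArea).reshape(-1,2)+[x0,y0]
                               ~~~^^^^^^^^^^^^^^^^^^^^^^^^^^^^^^^^^^^^^^^^^^^^^^^^^^^^^^^^^^^^^^^^^^^^^^^^^^^^^^^^^^^^
ValueError: max() iterable argument is empty
```

```bash
python3 -m jog '{"dp":[[-4,0,0],[-14,0,0],[-28,0,0],[-40,0,0],[-45,0,0],[-45,0,0],[-45,0,0]],"twist":[0,0,0,0,0,0,0],"claw":[1,1,1,1,1,1,1]}'; python3 look.py w7; cat > chk.py <<'E'
from disc import *
import sys
y=np.radians(56.5);u=np.array([np.cos(y),np.sin(y)]);v=np.array([-u[1],u[0]]);S=np.array([646.1,219.5])
n,col,z=sys.argv[1],sys.argv[2],float(sys.argv[3]); b=tuple(map(int,sys.argv[4].split(',')))
c,im=load(n); h,wh,a,ct=plate(c,im,col,b,z); print(n,"plate",(h-S)@u,(h-S)@v,wh,a,ct.min(0),ct.max(0))
s=readout.state()["eef_pos"];print("tcp",(s[:2]-S)@u,(s[:2]-S)@v)
E
python3 chk.py w7 blue 97.3 280,120,360,260
```

```text
t: 12.62
eef_pos: [565.3, 97.3, 69.5]
tcp_rot: [3.141, -0.0, 0.987]
ft_force: [1.3, 0.0, 0.4]
opening: 0.002
tcp [565.3  97.3  69.5] [180.   -0.   56.5] t 12.62 F [1.3 0.  0.4] open 0.002
w7 plate -79.40980740658512 0.7123666904729283 (23.03478240966797, 11.36983871459961) 56.4950065612793 [303 124] [332 184]
tcp -146.14724911329202 0.006549631801255438
```

Blue's handle is at −79.4, so the disc centre is at −4.4 mm: inside tolerance, but I want more margin. I'll push about 2 mm further, watching the force near the roof.

```bash
python3 -m jog '{"dp":[[6,0,0],[16,0,0],[28,0,0],[38,0,0],[43,0,0],[45,0,0],[45,0,0],[45,0,0]],"twist":[0,0,0,0,0,0,0,0],"claw":[1,1,1,1,1,1,1,1]}'; python3 -m jog '{"dp":[[1,0,0],[1,0,0],[1,0,0]],"twist":[0,0,0],"claw":[1,1,1]}';  python3 -m jog '{"dp":[[0.7,0,0],[0.7,0,0],[0.7,0,0]],"twist":[0,0,0],"claw":[1,1,1]}'
```

```text
t: 13.33
eef_pos: [589.7, 135.3, 69.1]
tcp_rot: [-3.141, 0.0, 0.988]
ft_force: [-0.0, 0.1, -0.3]
opening: 0.0
t: 13.58
eef_pos: [590.4, 135.8, 69.4]
tcp_rot: [3.142, 0.0, 0.987]
ft_force: [-0.0, 0.1, -0.5]
opening: 0.005
t: 13.83
eef_pos: [590.8, 136.5, 69.3]
tcp_rot: [3.141, 0.0, 0.988]
ft_force: [-0.2, -0.6, 1.1]
opening: 0.004
```

```bash
python3 -m jog '{"dp":[[0.8,0,0],[0.8,0,0],[0.8,0,0]],"twist":[0,0,0],"claw":[1,1,1]}'; python3 -m jog '{"dp":[[-4,0,0],[-14,0,0],[-28,0,0],[-40,0,0],[-48,0,0],[-48,0,0],[-48,0,0]],"twist":[0,0,0,0,0,0,0],"claw":[1,1,1,1,1,1,1]}'; python3 look.py w8;python3 chk.py w8 blue 97.3 280,110,360,260
```

```text
t: 14.08
eef_pos: [591.3, 137.3, 69.3]
tcp_rot: [3.142, 0.0, 0.988]
ft_force: [-0.2, -1.0, 0.3]
opening: 0.001
t: 14.67
eef_pos: [564.9, 96.8, 69.5]
tcp_rot: [3.141, -0.0, 0.987]
ft_force: [-0.0, -0.5, 0.8]
opening: 0.005
tcp [564.9  96.8  69.5] [180.   -0.   56.5] t 14.67 F [-0.  -0.5  0.8] open 0.005
w8 plate -77.01358984027014 0.7471952395726574 (22.886335372924805, 11.39054012298584) 55.85871887207031 [303 116] [332 176]
tcp -146.74193520236415 -0.04851764712443543
```

Blue is home: centre at about x = −2.0, y = +0.7 mm, aligned and released. Now orange.

```bash
python3 -m jog '{"dp":[[-8,0,-8],[-30,5,-25],[-62,16,-45],[-96,28,-62],[-131,40,-76],[-167,53,-81],[-203,66,-81],[-236,78,-81]],"twist":[0,0,0,0,0,0,0,0],"claw":[-1,-1,-1,-1,-1,-1,-1,-1]}'; python3 -m jog '{"dp":[[-22,8,0],[-36,12,0],[-36,12,0],[-36,12,0],[-36,12,0]],"twist":[5,10,10.5,10.5,10.5],"claw":[-1,-1,-1,-1,-1]}'; python3 look.py w9; python3 - <<'E'
import sys; sys.path.insert(0,".")
from disc import *
c,im=load("w9"); hsv=cv2.inRange(cv2.cvtColor(im,cv2.COLOR_BGR2HSV),(5,150,120),(25,255,255)); N,l,st,ce=cv2.connectedComponentsWithStats(hsv)
print([(tuple(map(int,st[i])),ce[i].round(1)) for i in range(1,N) if st[i][4]>60])
u=proj(c,[544,-122,30]); p,R,n=disc(c,im,u,30); print("disc",u,p,R,n)
uh=proj(c,[494.7,-175.4,51]).astype(int); print(uh)
h,wh,a,ct=plate(c,im,"orange",(uh[0]-30,uh[1]-35,uh[0]+30,uh[1]+35),51); d=p-h; print("plate",h,wh,a,ct.min(0),ct.max(0)); print(np.hypot(*d),np.degrees(np.arctan2(d[1],d[0])))
E
```

```text
t: 15.38
eef_pos: [499.4, -144.6, 151.5]
tcp_rot: [3.14, -0.0, 0.988]
ft_force: [0.9, 0.3, -0.3]
opening: 0.507
t: 15.8
eef_pos: [490.3, -178.8, 150.6]
tcp_rot: [3.141, -0.0, 0.807]
ft_force: [-0.5, 0.2, 0.4]
opening: 0.864
tcp [ 490.3 -178.8  150.6] [180.   -0.   46.2] t 15.8 F [-0.5  0.2  0.4] open 0.864
[((135, 77, 32, 26, 465), array([150.5,  89.9])), ((313, 219, 14, 29, 389), array([319.8, 232.8])), ((133, 317, 8, 21, 83), array([136.3, 328.3])), ((498, 321, 7, 19, 77), array([500.8, 330.4])), ((492, 345, 12, 18, 92), array([498.6, 354. ])), ((134, 348, 11, 15, 78), array([138.4, 354.8]))]
disc [317.64894855 141.54160654] [ 546.02251447 -119.53397949] 44.845611918097745 113
[319 235]
plate [ 496.09692383 -174.02799988] (22.80967140197754, 10.34371566772461) 46.492923736572266 [313 219] [326 247]
73.9064466720624 47.505132169648796
```

View pics/w9.png

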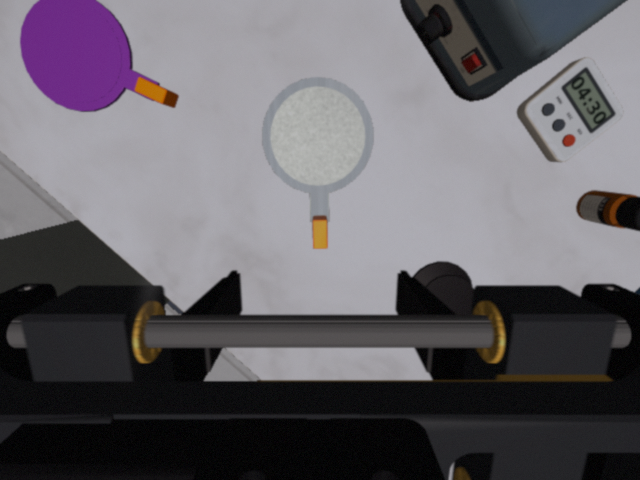

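The wanted disc is at (318,134) with its handle at (320,233); the purple decoy at (75,50) is clearly separate. I'll use the same grasp as before.

```bash
python3 -m jog '{"dp":[[0.7,1,30],[0.7,1,65],[0.7,1,95],[0.7,1,115],[0.7,1,127],[0.7,1,127.5],[0.7,1,127.5],[0.7,1,127.5]],"twist":[-0.8,-0.8,-0.8,-0.8,-0.8,-0.8,-0.8,-0.8],"claw":[-0.5,-0.5,-0.5,-0.5,-0.5,-0.5,0,1]}' && python3 -m jog '{"dp":[[0,0,0],[0,0,0],[0,0,0],[0,0,0],[0,0,0],[0,0,0],[0,0,0],[0,0,0]],"twist":[0,0,0,0,0,0,0,0],"claw":[1,1,1,1,1,1,1,1]}';python3 -m jog '{"dp":[[0,0,0],[0,0,0],[0,0,0],[0,0,0],[0,0,0]],"twist":[0,0,0,0,0],"claw":[1,1,1,1,1]}'
```

```text
t: 16.52
eef_pos: [492.0, -179.2, 23.7]
tcp_rot: [3.141, -0.0, 0.82]
ft_force: [0.1, 0.0, -0.4]
opening: 0.661
t: 17.18
eef_pos: [491.4, -179.6, 22.8]
tcp_rot: [3.142, 0.0, 0.818]
ft_force: [0.3, -1.0, 0.7]
opening: 0.124
t: 17.6
eef_pos: [491.4, -179.6, 22.8]
tcp_rot: [3.142, 0.0, 0.819]
ft_force: [-0.2, -0.4, 0.1]
opening: 0.126
```

```bash
python3 -m jog '{"dp":[[0,0,-4],[4,-2,-16],[20,-12,-36],[48,-30,-60],[80,-50,-82],[112,-70,-97],[142,-88,-101],[168,-105,-101]],"twist":[0,0,0,0,0,0,0,0],"claw":[1,1,1,1,1,1,1,1]}' && python3 -m jog '{"dp":[[20,-12,0],[32,-20,0],[36,-22,0],[36,-22,0],[36,-22,0],[36,-22,0]],"twist":[-3,-7,-9.6,-9.6,-9.6,-9.6],"claw":[1,1,1,1,1,1]}'; python3 -c "
from h import *
s=readout.state();p=s['eef_pos'];y=np.radians(56.5);u=np.array([np.cos(y),np.sin(y)]);v=np.array([-u[1],u[0]]);d=p[:2]-[646.1,219.5];print(d@u,d@v,p[2],np.degrees(s['tcp_rot'][2]))"
```

```text
t: 18.27
eef_pos: [530.3, 17.0, 125.7]
tcp_rot: [3.139, -0.002, 0.819]
ft_force: [0.6, -0.7, -0.7]
opening: 0.124
t: 18.77
eef_pos: [538.0, 55.7, 123.9]
tcp_rot: [-3.142, 0.0, 0.984]
ft_force: [0.2, -0.7, -0.2]
opening: 0.123
-196.25928847775083 -0.23647477120596258 123.87242870563601 56.3823979602611
```

```bash
python3 -m jog '{"dp":[[6,-0.4,0],[16,-0.4,0],[26,-0.4,0],[36,-0.4,0],[46,-0.4,0],[54,-0.4,0],[60,-0.4,0],[60,-0.4,0]],"twist":[0,0,0,0,0,0,0,0],"claw":[1,1,1,1,1,1,1,1]}'; python3 -m jog '{"dp":[[6,0,0],[14,0,0],[22,0,0],[29,0,0],[32.5,0,0],[32.5,0,0]],"twist":[0,0,0,0,0,0],"claw":[1,1,1,1,1,1]}';  python3 -m jog '{"dp":[[0,0,1],[0,0,2],[0,0,3],[0,0,3.4],[0,0,3.4]],"twist":[0,0,0,0,0],"claw":[1,1,1,1,1]}'; python3 -m jog '{"dp":[[0,0,1],[0,0,1],[0,0,1]],"twist":[0,0,0],"claw":[1,1,1]}'
```

```text
t: 19.43
eef_pos: [571.5, 107.5, 123.6]
tcp_rot: [3.141, -0.0, 0.987]
ft_force: [-0.0, 0.0, -0.6]
opening: 0.126
t: 19.93
eef_pos: [589.2, 134.2, 123.7]
tcp_rot: [3.141, -0.0, 0.987]
ft_force: [-0.9, -0.9, -0.9]
opening: 0.124
t: 20.35
eef_pos: [588.7, 133.3, 120.3]
tcp_rot: [-3.142, 0.0, 0.986]
ft_force: [-0.3, 0.2, -1.1]
opening: 0.124
t: 20.6
eef_pos: [588.9, 133.4, 119.7]
tcp_rot: [3.141, -0.0, 0.986]
ft_force: [-1.0, -1.4, 3.1]
opening: 0.125
```

Contact at the expected height (119.5). Release, retract, close, and push to the same depth as blue.

```bash
python3 -m jog '{"dp":[[0,0,-0.4],[0,0,-0.4],[0,0,-0.4],[0,0,-0.4],[0,0,-0.4],[0,0,-0.4],[0,0,-0.4]],"twist":[0,0,0,0,0,0,0],"claw":[1,1,0.5,0.3,0.2,0.2,0.2]}'; python3 -m jog '{"dp":[[-4,0,0],[-12,0,0],[-22,0,0],[-32,0,0],[-42,0,0],[-44,0,0],[-44,0,0]],"twist":[0,0,0,0,0,0,0],"claw":[0.2,0.2,0.2,0.2,0.4,0.7,1]}'; python3 -m jog '{"dp":[[0,0,0],[0,0,0],[0,0,0],[0,0,0]],"twist":[0,0,0,0],"claw":[1,1,1,1]}'; python3 look.py w10; python3 chk.py w10 orange 147.3 260,100,380,290
```

```text
t: 21.18
eef_pos: [588.8, 133.5, 119.8]
tcp_rot: [-3.142, 0.0, 0.986]
ft_force: [0.1, -0.5, 0.2]
opening: 0.382
t: 21.77
eef_pos: [564.2, 95.9, 120.0]
tcp_rot: [3.142, 0.0, 0.985]
ft_force: [0.2, 0.2, 0.4]
opening: 0.245
t: 22.1
eef_pos: [564.6, 97.1, 119.7]
tcp_rot: [3.142, 0.0, 0.986]
ft_force: [0.0, 1.0, 0.6]
opening: 0.011
tcp [564.6  97.1 119.7] [180.    0.   56.5] t 22.1 F [0.  1.  0.6] open 0.011
w10 plate -96.54694016119944 0.6942155914119829 (22.817249298095703, 11.215726852416992) 56.46073913574219 [305 168] [332 224]
tcp -147.06523752112483 0.3608452327769502
```

```bash
python3 -m jog '{"dp":[[6,0,0],[14,0,0],[22,0,0],[28,0,0],[33,0,0],[38,0,0],[42,0,0],[43,0,0]],"twist":[0,0,0,0,0,0,0,0],"claw":[1,1,1,1,1,1,1,1]}'; python3 -m jog '{"dp":[[2,0,0],[4,0,0],[5,0,0],[5,0,0],[5,0,0]],"twist":[0,0,0,0,0],"claw":[1,1,1,1,1]}'; python3 -m jog '{"dp":[[-4,0,0],[-14,0,0],[-28,0,0],[-40,0,0],[-48,0,0],[-48,0,0],[-48,0,0]],"twist":[0,0,0,0,0,0,0],"claw":[1,1,1,1,1,1,1]}'; python3 look.py w11;python3 chk.py w11 orange 147.3 260,60,380,290; python3 chk.py w11 blue 97.3 280,100,360,290
```

```text
t: 22.82
eef_pos: [588.6, 133.2, 119.7]
tcp_rot: [3.142, 0.0, 0.986]
ft_force: [-0.4, -0.3, 0.2]
opening: 0.007
t: 23.23
eef_pos: [591.0, 136.8, 119.8]
tcp_rot: [3.142, -0.0, 0.986]
ft_force: [-0.7, 0.1, -0.2]
opening: 0.006
t: 23.82
eef_pos: [564.6, 96.3, 120.1]
tcp_rot: [3.141, -0.0, 0.985]
ft_force: [0.9, -0.1, 0.6]
opening: 0.006
tcp [564.6  96.3 120.1] [180.   -0.   56.4] t 23.82 F [ 0.9 -0.1  0.6] open 0.006
w11 plate -77.52836371666692 0.6017545312989692 (22.872812271118164, 11.420608520507812) 56.38554763793945 [303 116] [332 176]
tcp -147.25565695679919 0.000586547398099927Traceback (most recent call last):
  File "chk.py", line 5, in <module>
    c,im=load(n); h,wh,a,ct=plate(c,im,col,b,z); print(n,"plate",(h-S)@u,(h-S)@v,wh,a,ct.min(0),ct.max(0))
                            ~~~~~^^^^^^^^^^^^^^
  File "disc.py", line 7, in plate
    m=cv2.inRange(w,lo,hi); ct=max(cv2.findContours(m,cv2.RETR_EXTERNAL,cv2.CHAIN_APPROX_NONE)[0],key=cv2.contourArea).reshape(-1,2)+[x0,y0]
                               ~~~^^^^^^^^^^^^^^^^^^^^^^^^^^^^^^^^^^^^^^^^^^^^^^^^^^^^^^^^^^^^^^^^^^^^^^^^^^^^^^^^^^^^
ValueError: max() iterable argument is empty
```

View pics/w11.png

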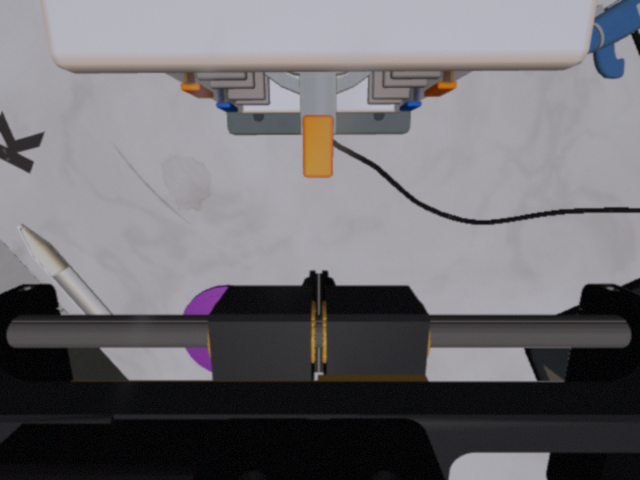

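Orange sits straight out at (318,146), hiding blue below it. Both roof corners, (52,68) and (592,66), are visible, so I can check the seat datum independently.

```bash
python3 - <<'E'
from disc import *
y=np.radians(56.5);u=np.array([np.cos(y),np.sin(y)]);v=np.array([-u[1],u[0]]);S=np.array([646.1,219.5])
c,im=load("w11")
for q in ((52,60),(592,58),(200,72),(319,72),(450,72)):
    print(q,[(round((X[:2]-S)@u,1),round((X[:2]-S)@v,1)) for X in (onz(c,q,202),onz(c,q,205))])
# handles in scene
E
```

```text
(52, 60) [(np.float64(-59.7), np.float64(61.7)), (np.float64(-60.4), np.float64(59.6))]
(592, 58) [(np.float64(-59.5), np.float64(-62.8)), (np.float64(-60.3), np.float64(-60.7))]
(200, 72) [(np.float64(-62.3), np.float64(27.8)), (np.float64(-62.9), np.float64(26.9))]
(319, 72) [(np.float64(-62.3), np.float64(0.1)), (np.float64(-63.0), np.float64(0.1))]
(450, 72) [(np.float64(-62.4), np.float64(-30.3)), (np.float64(-63.1), np.float64(-29.3))]
```

```bash
python3 -m jog '{"dp":[[-15,0,0],[-40,0,-5],[-70,0,-15],[-90,0,-30],[-100,0,-50],[-100,0,-60],[-100,0,-60],[-100,0,-60]],"twist":[0,0,0,0,0,0,0,0],"claw":[1,1,1,1,1,1,1,1]}'; python3 look.py w12; python3 - <<'E'
from disc import *
y=np.radians(56.5);u=np.array([np.cos(y),np.sin(y)]);v=np.array([-u[1],u[0]]);S=np.array([646.1,219.5])
ws,ct=cam("scene"),cam("top"); im=eyes.read_camera("scene")[:,:,::-1].copy(); hs=cv2.cvtColor(im,cv2.COLOR_BGR2HSV)
for col,lo,hi,z in (("blue",(100,120,60),(125,255,255),71.3+13),("orange",(5,140,100),(25,255,255),121.3+13)):
    e=proj(ws,[*(S-77.3*u+.6*v),z]); N,l,st,ce=cv2.connectedComponentsWithStats(cv2.inRange(hs,lo,hi))
    print(col,"expected",e.round(1),[(tuple(map(int,st[i])),ce[i].round(1)) for i in range(1,N) if st[i][4]>8 and np.hypot(*(ce[i]-e))<25])
    for q in (0,10): print("  if x off",q,proj(ws,[*(S+(-77.3-q)*u),z]).round(1))
c,w=load("w12"); N,l,st,ce=cv2.connectedComponentsWithStats(cv2.inRange(cv2.cvtColor(w,cv2.COLOR_BGR2HSV),(100,120,60),(125,255,255)))
print("w12",[(tuple(map(int,st[i])),ce[i].round(1)) for i in range(1,N) if st[i][4]>20],proj(c,[*(S-77*u),97.3]),proj(c,[*(S-77*u),147.3]))
cv2.imwrite("pics/s12.png",cv2.resize(im[210:345,185:345],None,fx=3.2,fy=3.2,interpolation=cv2.INTER_CUBIC))
E
```

```text
t: 24.53
eef_pos: [510.0, 14.0, 179.9]
tcp_rot: [3.14, -0.001, 0.986]
ft_force: [-0.2, 0.0, -0.2]
opening: 0.004
tcp [510.   14.  179.9] [179.9  -0.   56.5] t 24.53 F [-0.2  0.  -0.2] open 0.004
blue expected [275.7 282. ] [((273, 276, 6, 4, 15), array([275.5, 277.7]))]
  if x off 0 [275.6 281.8]
  if x off 10 [279.3 281. ]
orange expected [274.2 264.7] [((270, 259, 8, 10, 54), array([273.6, 263.3])), ((262, 279, 8, 3, 10), array([265.8, 280. ]))]
  if x off 0 [274.1 264.5]
  if x off 10 [277.9 263.7]
w12 [((309, 0, 18, 24, 407), array([317.5,  11.1])), ((120, 199, 23, 19, 276), array([130.9, 207.8]))] [318.79494172 -11.23934563] [319.06933299 -58.91324058]
```

View pics/s12.png

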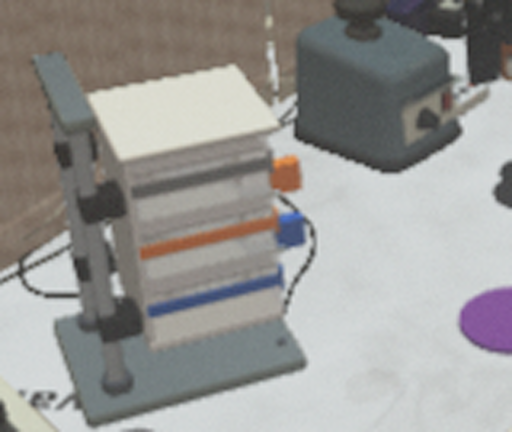

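Orange's plate at px (274.7,264.7) and blue's at (275.9,281.6) match their predicted seated positions to under 1 px. The arm is clear, so I'll hand in.

```bash
python3 -c "
from cell import job_done; print(job_done())"
```

```text
the job is handed in; nothing more can be done
None
```

Both discs are in the cassette, blue in the lower slot and orange in the middle slot. I handed the job in at about 24.6 s of the 61 s allowed. The hand-in reports no verdict, so success rests on my own measurements.

**Method:** The jog moves cannot tilt the gripper, so I couldn't lean it as suggested. I held each disc by the outer part of its grip plate and slid it part-way in, until the roof left no more room. I then lowered it onto the ledges by feel and let go. After that I pushed it home with closed fingers and backed away.

**Last checks:**

| Disc | Centre in/out | Sideways | Alignment |
|---|---|---|---|
| Blue | about −2.0 mm | about +0.7 mm | within 1° of straight out |
| Orange | about −2.5 mm | about +0.6 mm | within 1° of straight out |

- **Seating:** ledge contact came 50 mm apart (±1 mm) for the two slots, as specified. In the final scene picture both plates were within 1 px of their predicted seated positions.
- **Forces:** the highest reading was about 7 N, when blue touched its ledges. I saw no sign of touching the roof or shifting the cassette.
- **Seat position:** a later look at the roof edge put the seat 0.3–1 mm further out than I had assumed, which brings both discs slightly closer to centre.

**Not checked or failed:**
- The last wrist-camera check of blue failed because orange's plate hid it, so the scene picture stands in for it.
- I did not re-measure the timer, tube or dropper bottle. No move was planned to pass near them.
- I viewed 12 pictures, two over the budget of 10.

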